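# Fit the backup disk and hold the dock's service cover open

### The arm

A 6-joint arm with a two-finger parallel gripper is mounted at the origin on a cart in front of the work surface, level with it; the furniture and walls round the work are solid. World frame = base frame: x ahead of the robot, y to its left, z up, the work surface at z = 0. Lengths are in m, angles in rad, forces in N, time in s.
With the tool pointing down it reaches from about 0.35 to 0.95 m from the base axis. Payload 17.4 kg.
Tool frame: the origin (TCP) lies at the centre of the arm's flange, where the gripper is bolted on; the fingertips stand 186 mm ahead of it and the grasp point (between the pads) lies 167 mm ahead of it (ctrl.hold_point_z is the distance from the TCP to the grasp point, in m); z points along the fingers, y is the line along which they close (so a half turn about z gives the same grasp; the last joint's range is limited). The gripper opens to 93 mm and grips with 3 to 60 N. Pads are 15 mm wide; open, the fingers measure 128 mm over their backs; the gripper's body (75 mm by 188 mm) begins 65 mm behind the grasp point.
Start: joints at [1.075, 0.116, 1.442, -0, 1.584, -0.038], TCP at [0.298, 0.605, 0.405] pointing down, gripper open.
Joint ranges: [-2.83, 2.83], [-0.83, 2.19], [0.07, 2.5], [-1.14, 4.28], [0.01, 3], [-2.97, 2.97]. Speed limits (rad/s): [1.89, 1.89, 2.22, 3.14, 3.14, 3.14].

### API

Orientations are given as a rotation vector (axis times angle).
In Python, from plant import ctrl gives the robot as it stands.
- The arm moves only by the tool arm_command, never from a script. Its argument "moves" is a list of rows, each an object of numbers: "gripper": the finger opening in m, from 0 to 0.093; "x", "y", "z": the shift along the world's x, y, z in m; "roll": the turn about the world's z in rad. In form: [{"gripper": .., "x": .., "y": .., "z": .., "roll": ..}, ...]. A call has 1 to 12 rows; each row shifts and turns the commanded pose from where the row before left it; what a row does not reach is not made up. A row lasts 1/10 s, in which the tool goes at most 50 mm and 8.59 degrees, less where a joint would pass 70% of its speed; a pose out of reach is approached as far as the arm can. A call is refused whole if a number of a shift passes 0.05 or a number of a turn 0.15, either way. A call with a gripper value outside its range is refused whole. The fingers move at their own pace and stop on an object; "force" is the grip in N (left out, the last holds). Time passes only in rows, so rows that do not move let the fingers close. It gives the time, the measured TCP pose, the force, the opening and the grip force at its end, in the units of the state.
- ctrl.read_state(): the state, without advancing time (a new reading comes with each control period).
- ctrl.grab_frame(name): name is "side" or "top" or "wrist"; returns the picture (420x560x3 uint8, blue, green, red); there is no depth.
- ctrl.camera_params(name): a dict with "vertical_fov" (degrees; the focal length in pixels is half the picture's height over the tangent of half this angle, whatever the lens; pixels are square), "cx", "cy" (the principal point, pixels), "T" (4x4, takes a point from camera to world coordinates). Camera axes: x right, y down, z forward; pixel columns grow to the right and rows downward; lengths in m; the calibration is good to about 2 mm. The wrist camera is an equidistant fisheye: a pixel r from the principal point sees the ray r / f radians off the axis. A picture is of the moment at which its call begins: read the wrist's pose just before it. camera_params takes no time and is no camera call; for the wrist camera it gives the pose at the moment of the call.
- ctrl.job_done(): hands the job in; it is judged then, once.
The state is a dict: "t": time; "qpos": joint angles; "joint_vel": joint speeds; "tau": joint torques, N m; "ee_pos": TCP position; "tcp_rot": TCP orientation; "force": force on the tool from outside, world axes, zero at the start; "moment": the same for the moment, N m; "finger_gap": finger opening in m; "finger_force": force on a finger pad.
Only numpy, scipy, OpenCV 4.12 (cv2) and the standard library are available. Lean on these libraries where they do the work, as an engineer would, in place of code of your own. Each camera call takes 0.05 s, during which the arm holds its last target. There are 200 camera calls.

### The job

Take the black external disk out of its wooden stand and put it on edge into the slot of the backup dock, fully home. Then raise the dock's white sprung service cover to 60 degrees from closed and finish while still holding it there with the gripper's fingers, so that a colleague can set the switches beneath; it falls shut if let go. Leave the tag roll, clip tin and brass weight where they are.

Things in the scene. Friction and masses are not known exactly. Their poses are not given: they have to be found in the camera images.
- dock: Backup dock, fixed to the table: 156 (x) by 170 (y) by 75 mm high, origin at the centre of its underside, z up, x away from its front. Its black part, 48 mm wide along its -y side, has the disk slot in its flat blue top; its grey part, 122 mm wide along the +y side, is an electronics box closed by the white cover.
- slot_floor (a point): Centre of the slot's floor, axes as the dock's, 61 mm to the dock's -y side and 41 mm above the table. The slot opens straight up: 119 mm long (along the dock's x), 17 mm wide (along y), 34 mm deep, its mouth (no effective lead-in bevel) at 75 mm above the table. Seated, the disk stands 42 mm out of it.
- disk: Black external disk, loose, about 0.13 kg: a rigid slab 76 (its x) by 115 (its y) by 14 mm (its z, thickness); origin at the centre of one 76 x 115 face. It starts on its long edge in the stand: its x is vertical, its y lies along the stand's x, its z is level. Either long edge may go down into the slot, either way round.
- disk_center (a point): Middle of the disk's volume, 7 mm from its faces, 38 mm from its long edges and 57.5 mm from its short ends; 38 mm above the slot's floor when the disk is fully home.
- disk_stand: Wooden disk stand, fixed, 140 (x) by 60 (y) mm, origin at the centre of its underside, z up. The disk stands in a 17 mm wide groove along its x, whose floor is 6 mm above the table and whose walls reach 32 mm, so the disk's top is 82 mm above the table.
- cover (a joint): Opening angle of the white cover, rad: 0 closed (lies level on the dock), 1.047 is 60 degrees, stop at 1.6. A spring and its weight (0.2 kg) shut it from any angle; lifting it at the handle takes 2 to 3 N.
- cover_hinge (a point): Middle of the cover's hinge axis, axes as the dock's, at the far upper edge of the grey part: 70 mm to +x, 24 mm to +y and 75 mm up from the dock's origin. The axis runs along the dock's y; the cover's near edge, 144 mm on the -x side of the axis, swings up.
- cover_handle (a point): Middle of the steel bar handle of the cover, axes those of the cover (x and z turn with it about y). The bar is round, 10 mm thick, parallel to the hinge and 92 mm long between its two posts, which leave 82 mm clear; with the cover closed it lies 115 mm to the -x side of the hinge axis and 45 mm above it, 39 mm over the cover's top face.
- tag_roll: Roll of white tags, 65 mm wide, 30 mm high, loose; leave alone. Origin at the centre of its underside.
- clip_tin: Round clip tin, 64 mm wide, 17 mm high, loose; leave alone. Origin at the centre of its underside.
- press_weight: Brass press weight with a knob, 40 mm wide, 45 mm high, loose; leave alone. Origin at the centre of its underside.

How it is judged:
By the outcome, as a careful person would: the job done as asked, in the order asked, and still so for the second after the job is handed in, while the arm keeps its last pose, push and grip.
It also fails if it takes over 56 s, if anything falls off the work surface, if the arm or the gripper's body presses on something with over 40 N, if the wrist force passes 120 N, or if a joint passes its speed limit or range.

## Working session

There is one attempt and no reset: what is moved stays moved. The work goes in short steps, Python scripts to look and compute and a tool call to move; the robot and the scene stay as the last step left them, time stands still between calls to the robot, and variables do not carry over. Pictures are saved under pics/ and viewed, at most 10 in all, crops included, and the job is handed in when it is done.

Besides the shell and the picture viewer there is one more tool, called after ">>>" by a JSON object that holds its "fn" and its "kwargs", one argument or row to a line. arm_command: Moves the arm, as the interface text tells. Its arguments: {"type":"object","properties":{"moves":{"type":"array"},"force":{"type":"number"}},"required":["moves"]}

```bash
mkdir -p pics; cat > h.py <<'E'
import numpy as np, cv2
from plant import ctrl
def px(name,P,cp=None):
    c=cp or ctrl.camera_params(name); T=np.array(c["T"]); f=210/np.tan(np.radians(c["vertical_fov"]/2))
    p=np.linalg.inv(T)@np.append(P,1); return c["cx"]+f*p[0]/p[2], c["cy"]+f*p[1]/p[2]
def ray(name,u,v,cp=None):
    c=cp or ctrl.camera_params(name); T=np.array(c["T"]); f=210/np.tan(np.radians(c["vertical_fov"]/2))
    a,b=(u-c["cx"])/f,(v-c["cy"])/f
    if name=="wrist":
        r=np.hypot(a,b); s=np.sinc(r/np.pi); d=np.array([a*s,b*s,np.cos(r)])
    else: d=np.array([a,b,1.])
    d=T[:3,:3]@d; return T[:3,3],d/np.linalg.norm(d)
def onz(name,u,v,z,cp=None):
    o,d=ray(name,u,v,cp); return o+d*(z-o[2])/d[2]
E
python3 - <<'E'
from h import *
print(ctrl.read_state())
ims=[]
for n in ["top","side","wrist"]:
    c=ctrl.camera_params(n); print(n,c["vertical_fov"],c["cx"],c["cy"],np.round(c["T"],3).tolist())
    im=ctrl.grab_frame(n); cv2.imwrite(f"pics/{n}0.png",im)
E
```

```text
{'t': 0.0, 'qpos': array([ 1.07524197e+00,  1.16497327e-01,  1.44225292e+00, -9.33442582e-06,
        1.58400124e+00, -3.78004704e-02]), 'joint_vel': array([ 2.62877907e-04,  2.35450782e-04,  4.03652807e-04, -2.12026593e-03,
        8.65834224e-05, -1.32312435e-04]), 'tau': array([-9.59165518e-04, -7.21301723e+01, -6.22595572e+01,  7.79431569e-02,
        2.40719336e-02, -1.40355746e-04]), 'ee_pos': array([0.29832227, 0.60551594, 0.40400508]), 'tcp_rot': array([-7.12709609e-01, -3.05937644e+00,  1.75964240e-03]), 'force': array([ 0.53084239, -0.11790683, -0.34019624]), 'moment': array([0.0236216 , 0.00604702, 0.03535865]), 'finger_force': 0.0, 'finger_gap': 0.09270560403100157}
top 43.80586924773595 278.7716101979478 206.21951050178114 [[0.003, -0.977, 0.215, 0.316], [-1.0, -0.004, -0.004, -0.294], [0.005, -0.215, -0.977, 1.051], [0.0, 0.0, 0.0, 1.0]]
side 46.842683216913834 281.6897693828748 209.16147715241883 [[0.899, -0.292, 0.327, 0.163], [-0.438, -0.609, 0.661, -1.003], [0.006, -0.737, -0.676, 0.804], [0.0, 0.0, 0.0, 1.0]]
wrist 65.70646984690485 285.36749907879846 208.17816578383844 [[0.444, 0.863, 0.24, 0.23], [0.896, -0.427, -0.12, 0.638], [-0.001, 0.268, -0.963, 0.384], [0.0, 0.0, 0.0, 1.0]]
```

View pics/top0.png

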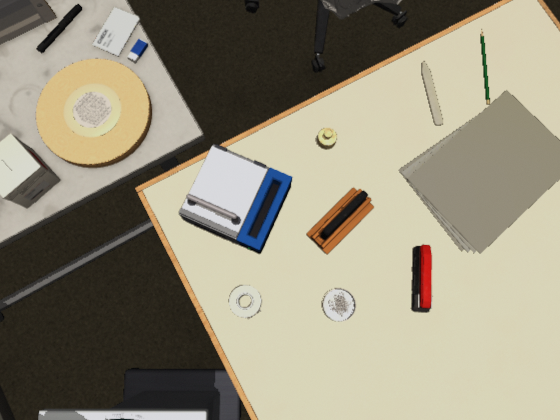

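View pics/side0.png

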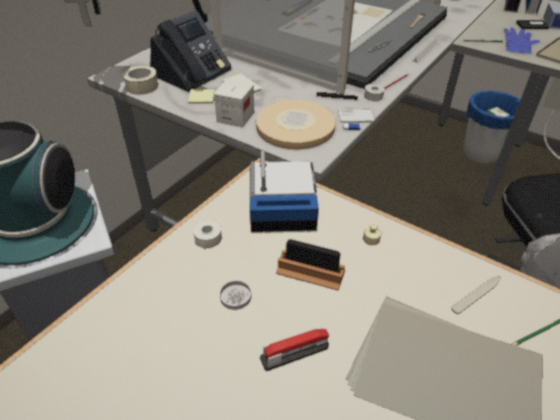

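Top view: dock at about (237,198) with blue slot part on its right, stand with black disk at (340,220), roll (245,300), tin (339,304), weight (327,137). Side view agrees: dock (283,195), disk (312,257).

```bash
python3 - <<'E'
from h import *
top=cv2.imread("pics/top0.png")
crop=top[120:280,160:400]; cv2.imwrite("pics/c0.png",cv2.resize(crop,None,fx=3.3,fy=3.3,interpolation=cv2.INTER_CUBIC))
hsv=cv2.cvtColor(top,cv2.COLOR_BGR2HSV)
def comp(m,z,lab,box):
    M=np.zeros_like(m);x0,y0,x1,y1=box;M[y0:y1,x0:x1]=m[y0:y1,x0:x1]
    n,l,s,c=cv2.connectedComponentsWithStats(M); i=1+np.argmax(s[1:,4])
    cs,_=cv2.findContours((l==i).astype(np.uint8),cv2.RETR_EXTERNAL,cv2.CHAIN_APPROX_NONE)
    pts=np.array([onz("top",u,v,z)[:2] for u,v in cs[0][:,0]])
    r=cv2.minAreaRect((pts*1000).astype(np.float32)); print(lab,s[i],np.round(r[0],1),np.round(r[1],1),r[2])
    print(np.round(cv2.boxPoints(r)).tolist(), np.round(c[i],1))
blue=cv2.inRange(hsv,(100,120,60),(130,255,255))
comp(blue,0.075,"blue",(170,130,300,260))
black=cv2.inRange(hsv,(0,0,0),(180,255,50))
comp(black,0.082,"disk",(310,180,380,250))
comp(black,0.075,"slot",(245,170,288,245))
orange=cv2.inRange(hsv,(3,120,70),(20,255,255))
comp(orange,0.032,"stand",(300,180,385,260))
E
```

```text
blue [ 236  168   56   82 1559] [ 527.8 -270.7] [ 49.5 155.8] 66.4634017944336
[[447.0, -262.0], [589.0, -324.0], [609.0, -279.0], [466.0, -217.0]] [264.1 208.8]
disk [320 191  47  49 524] [ 513.5 -421.3] [ 14.8 122.2] 45.067413330078125
[[465.0, -383.0], [552.0, -470.0], [562.0, -459.0], [476.0, -373.0]] [343.3 215.1]
slot [249 180  31  57 474] [ 528.2 -270.7] [ 15.6 116.6] 66.44464111328125
[[472.0, -255.0], [579.0, -301.0], [585.0, -287.0], [478.0, -240.0]] [264.2 208.3]
stand [ 307  188   67   66 1389] [ 516.3 -422.9] [ 56.5 142.3] 44.74414825439453
[[446.0, -392.0], [546.0, -493.0], [587.0, -454.0], [486.0, -352.0]] [340.  220.7]
```

View pics/c0.png

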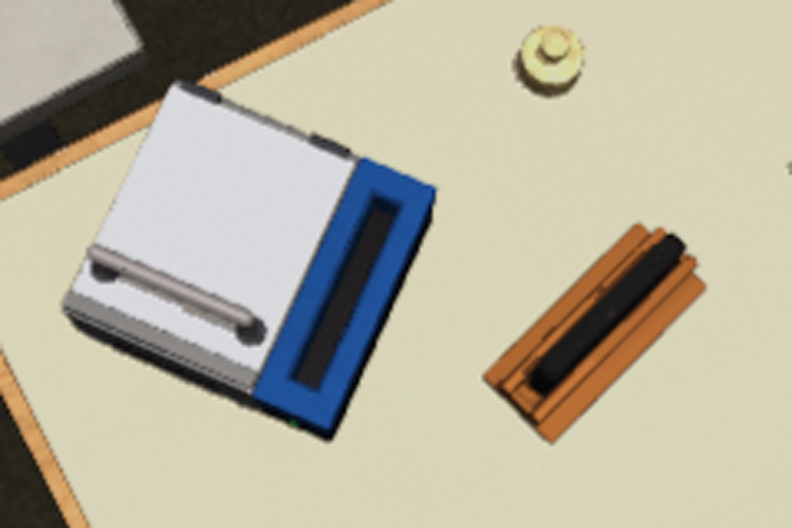

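>>> {"fn": "arm_command", "kwargs": {
  "moves": [
    {"x": 0.015, "y": -0.043, "roll": -0.014},
    {"x": 0.015, "y": -0.043, "roll": -0.014},
    {"x": 0.015, "y": -0.043, "roll": -0.014},
    {"x": 0.015, "y": -0.043, "roll": -0.014},
    {"x": 0.015, "y": -0.043, "roll": -0.014},
    {"x": 0.015, "y": -0.043, "roll": -0.014},
    {"x": 0.015, "y": -0.043, "roll": -0.014},
    {"x": 0.015, "y": -0.043, "roll": -0.014},
    {"x": 0.015, "y": -0.043, "roll": -0.014},
    {"x": 0.015, "y": -0.043, "roll": -0.014},
    {"x": 0.015, "y": -0.043, "roll": -0.014},
    {"x": 0.015, "y": -0.043, "roll": -0.014}
  ]
}}

```text
$.moves[0]: bad value
```

>>> {"fn": "arm_command", "kwargs": {
  "moves": [
    {"x": 0.003, "y": -0.043, "roll": -0.014},
    {"x": 0.003, "y": -0.043, "roll": -0.014},
    {"x": 0.003, "y": -0.043, "roll": -0.014},
    {"x": 0.003, "y": -0.043, "roll": -0.014},
    {"x": 0.003, "y": -0.043, "roll": -0.014},
    {"x": 0.003, "y": -0.043, "roll": -0.014},
    {"x": 0.003, "y": -0.043, "roll": -0.014},
    {"x": 0.003, "y": -0.043, "roll": -0.014},
    {"x": 0.003, "y": -0.043, "roll": -0.014},
    {"x": 0.003, "y": -0.043, "roll": -0.014},
    {"x": 0.002, "y": -0.043, "roll": -0.014},
    {}
  ]
}}

```text
$.moves[0]: bad value
```

```bash
cat >> h.py <<'E'
from scipy.spatial.transform import Rotation as Ro
def st():
    s=ctrl.read_state(); y=Ro.from_rotvec(s["tcp_rot"]).as_matrix()
    print("t %.2f pos"%s["t"],np.round(s["ee_pos"],4),"yaw_y %.2f"%np.degrees(np.arctan2(y[1,1],y[0,1])),"toolz",np.round(y[:,2],3),"F",np.round(s["force"],2),"M",np.round(s["moment"],2),"gap %.4f"%s["finger_gap"],"ff %.1f"%s["finger_force"],"q",np.round(s["qpos"],2))
    return s
E
python3 - <<'E'
from h import *
st(); c=ctrl.camera_params("wrist"); print(np.array(c["T"]).tolist()); cv2.imwrite("pics/w1.png",ctrl.grab_frame("wrist"))
E
```

```text
t 0.15 pos [0.2983 0.6055 0.4042] yaw_y 63.77 toolz [-0.    -0.001 -1.   ] F [-0.58 -0.67 -0.13] M [ 0.05 -0.01  0.  ] gap 0.0926 ff 0.0 q [ 1.08  0.12  1.44  0.    1.58 -0.04]
[[0.44371240241975907, 0.8634448925724342, 0.2399629584528865, 0.2297922992683724], [0.8961686517062095, -0.4272031986189333, -0.11991319689185675, 0.6379892834693697], [-0.0010254940071711069, 0.268254253610876, -0.9633476027798644, 0.3839998604474111], [0.0, 0.0, 0.0, 1.0]]
```

View pics/w1.png

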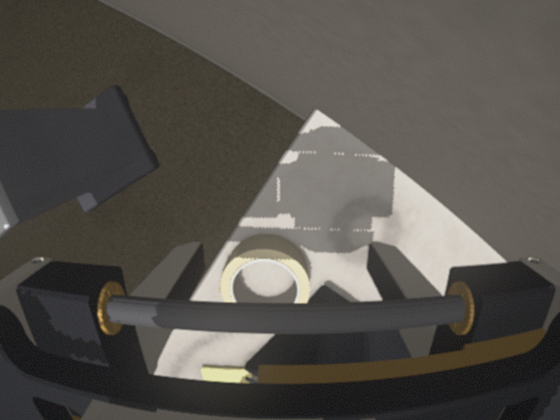

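Wrist view: tool is over the side table with a tape roll at (265,285), nothing of interest yet. The rows were refused because they need all keys.

>>> {"fn": "arm_command", "kwargs": {
  "moves": [
    {"gripper": 0.093, "x": 0.009, "y": -0.043, "z": 0, "roll": -0.014},
    {"gripper": 0.093, "x": 0.009, "y": -0.043, "z": 0, "roll": -0.014},
    {"gripper": 0.093, "x": 0.009, "y": -0.043, "z": 0, "roll": -0.014},
    {"gripper": 0.093, "x": 0.009, "y": -0.043, "z": 0, "roll": -0.014},
    {"gripper": 0.093, "x": 0.009, "y": -0.043, "z": 0, "roll": -0.014},
    {"gripper": 0.093, "x": 0.009, "y": -0.043, "z": 0, "roll": -0.014},
    {"gripper": 0.093, "x": 0.009, "y": -0.043, "z": 0, "roll": -0.014},
    {"gripper": 0.093, "x": 0.009, "y": -0.043, "z": 0, "roll": -0.014},
    {"gripper": 0.093, "x": 0.009, "y": -0.043, "z": 0, "roll": -0.014},
    {"gripper": 0.093, "x": 0.009, "y": -0.043, "z": 0, "roll": -0.014},
    {"gripper": 0.093, "x": 0.009, "y": -0.043, "z": 0, "roll": -0.014},
    {"gripper": 0.093, "x": 0.009, "y": -0.043, "z": 0, "roll": -0.014}
  ]
}}

```text
t: 1.4
ee_pos: [0.4061, 0.0878, 0.4049]
tcp_rot: [0.967, 2.988, 0.0]
force: [1.3, 0.1, -0.3]
finger_gap: 0.0927
finger_force: 0.0
```

>>> {"fn": "arm_command", "kwargs": {
  "moves": [
    {"gripper": 0.093, "x": 0.009, "y": -0.043, "z": 0, "roll": -0.014},
    {"gripper": 0.093, "x": 0.009, "y": -0.043, "z": 0, "roll": -0.014},
    {"gripper": 0.093, "x": 0.009, "y": -0.043, "z": 0, "roll": -0.014},
    {"gripper": 0.093, "x": 0.009, "y": -0.043, "z": 0, "roll": -0.014},
    {"gripper": 0.093, "x": 0.009, "y": -0.043, "z": 0, "roll": -0.014},
    {"gripper": 0.093, "x": 0.009, "y": -0.043, "z": 0, "roll": -0.014},
    {"gripper": 0.093, "x": 0.009, "y": -0.043, "z": 0, "roll": -0.014},
    {"gripper": 0.093, "x": 0.009, "y": -0.043, "z": 0, "roll": -0.014},
    {"gripper": 0.093, "x": 0.009, "y": -0.043, "z": 0, "roll": -0.014},
    {"gripper": 0.093, "x": 0.009, "y": -0.043, "z": 0, "roll": -0.014},
    {"gripper": 0.093, "x": 0.009, "y": -0.043, "z": 0, "roll": -0.014},
    {"gripper": 0.093, "x": 0, "y": 0, "z": 0, "roll": 0}
  ]
}}

```text
t: 2.6
ee_pos: [0.5055, -0.3875, 0.4031]
tcp_rot: [-1.198, -2.902, 0.0]
force: [0.4, 0.3, -0.4]
finger_gap: 0.0932
finger_force: 0.0
```

```bash
python3 - <<'E'
from h import *
st(); c=ctrl.camera_params("wrist"); print(np.array(c["T"]).tolist()); cv2.imwrite("pics/w2.png",ctrl.grab_frame("wrist"))
E
```

```text
t 2.60 pos [ 0.5055 -0.3875  0.4031] yaw_y 45.13 toolz [-0.002  0.001 -1.   ] F [ 0.37  0.27 -0.37] M [0.04 0.02 0.02] gap 0.0932 ff 0.0 q [-0.69  0.03  1.53 -0.    1.58 -1.48]
[[0.7068889689342366, 0.6819068177583735, 0.1879124197431832, 0.45099317638809244], [0.7073237863900759, -0.681101916175535, -0.18919101719906917, -0.3353299777662147], [-0.0010231353264234329, 0.26665196732193924, -0.963792343566518, 0.38299202599324883], [0.0, 0.0, 0.0, 1.0]]
```

View pics/w2.png

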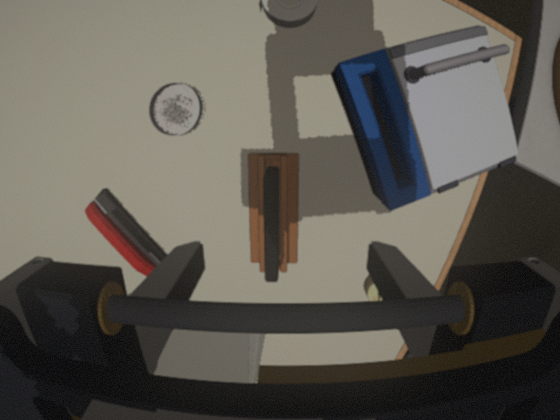

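Wrist view: disk top runs from about (272,168) to (272,280), dock slot at (375,140), handle bar at (460,62). Measure both from here.

```bash
cat > m.py <<'E'
from h import *
def comp(im,cam,m,z,lab,box,c):
    M=np.zeros_like(m);x0,y0,x1,y1=box;M[y0:y1,x0:x1]=m[y0:y1,x0:x1]
    n,l,s,ce=cv2.connectedComponentsWithStats(M); i=1+np.argmax(s[1:,4])
    cs,_=cv2.findContours((l==i).astype(np.uint8),cv2.RETR_EXTERNAL,cv2.CHAIN_APPROX_NONE)
    pts=np.array([onz(cam,u,v,z,c)[:2] for u,v in cs[0][:,0]])
    r=cv2.minAreaRect((pts*1000).astype(np.float32)); print(lab,s[i].tolist(),np.round(r[0],1),np.round(r[1],1),round(r[2],2),np.round(cv2.boxPoints(r)).tolist())
    return pts
E
python3 - <<'E'
from m import *
st(); c=ctrl.camera_params("wrist"); im=ctrl.grab_frame("wrist"); hsv=cv2.cvtColor(im,cv2.COLOR_BGR2HSV)
black=cv2.inRange(hsv,(0,0,0),(180,255,55))
comp(im,"wrist",black,.082,"disk",(255,150,290,290),c)
comp(im,"wrist",black,.075,"slot",(352,72,405,190),c)
comp(im,"wrist",cv2.inRange(hsv,(100,120,60),(130,255,255)),.075,"blue",(330,40,440,215),c)
comp(im,"wrist",cv2.inRange(hsv,(3,120,50),(20,255,255)),.032,"stand",(240,140,305,275),c)
E
```

```text
t 2.65 pos [ 0.5054 -0.3855  0.4034] yaw_y 45.19 toolz [-0.002  0.001 -1.   ] F [-0.67  0.75 -0.14] M [-0.   -0.02  0.03] gap 0.0927 ff 0.0 q [-0.69  0.03  1.53 -0.    1.58 -1.48]
disk [262, 168, 16, 114, 1570] [ 512.9 -417.4] [ 14.5 118. ] 44.68 [[466.0, -381.0], [549.0, -464.0], [560.0, -454.0], [477.0, -370.0]]
slot [360, 72, 45, 118, 2088] [ 526.9 -268.8] [ 20.9 118.8] 65.78 [[468.0, -254.0], [577.0, -303.0], [585.0, -284.0], [477.0, -235.0]]
blue [338, 52, 90, 148, 3849] [ 526.2 -269.4] [ 48.3 153.1] 66.29 [[446.0, -261.0], [587.0, -322.0], [606.0, -278.0], [466.0, -217.0]]
stand [249, 206, 14, 66, 681] [ 521.9 -453.4] [15.  80.7] 43.74 [[489.0, -429.0], [544.0, -488.0], [555.0, -477.0], [499.0, -419.0]]
```

>>> {"fn": "arm_command", "kwargs": {
  "moves": [
    {"gripper": 0.093, "x": 0.005, "y": -0.018, "z": -0.01, "roll": 0},
    {"gripper": 0.093, "x": 0.005, "y": -0.019, "z": -0.03, "roll": 0},
    {"gripper": 0.07, "x": 0, "y": 0, "z": -0.04, "roll": 0},
    {"gripper": 0.06, "x": 0, "y": 0, "z": -0.04, "roll": 0},
    {"gripper": 0.05, "x": 0, "y": 0, "z": -0.03, "roll": 0},
    {"gripper": 0.04, "x": 0, "y": 0, "z": -0.018, "roll": 0},
    {"gripper": 0.03, "x": 0, "y": 0, "z": 0, "roll": 0},
    {"gripper": 0.025, "x": 0, "y": 0, "z": 0, "roll": 0},
    {"gripper": 0.025, "x": 0, "y": 0, "z": 0, "roll": 0}
  ],
  "force": 25
}}

```text
t: 3.6
ee_pos: [0.5158, -0.4206, 0.2391]
tcp_rot: [1.193, 2.903, -0.001]
force: [0.0, -0.7, 0.4]
finger_gap: 0.0413
finger_force: 0.0
```

```bash
python3 - <<'E'
from m import *
st(); c=ctrl.camera_params("wrist"); im=ctrl.grab_frame("wrist"); cv2.imwrite("pics/w3.png",im)
E
```

```text
t 3.60 pos [ 0.5158 -0.4206  0.2391] yaw_y 45.34 toolz [ 0.002 -0.002 -1.   ] F [ 0.01 -0.71  0.36] M [-0.06  0.03 -0.02] gap 0.0413 ff 0.0 q [-0.72  0.18  1.64  0.    1.31 -1.51]
```

View pics/w3.png

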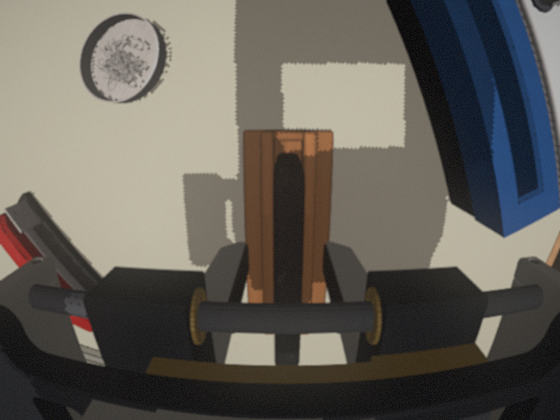

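Wrist view: disk top at (288,155–300) is centred between the fingers (245 and 330), with the stand below. Lower 4 mm and close.

>>> {"fn": "arm_command", "kwargs": {
  "moves": [
    {"gripper": 0.02, "x": 0, "y": 0, "z": -0.003, "roll": 0},
    {"gripper": 0.01, "x": 0, "y": 0, "z": 0, "roll": 0},
    {"gripper": 0.0, "x": 0, "y": 0, "z": 0, "roll": 0},
    {"gripper": 0.0, "x": 0, "y": 0, "z": 0, "roll": 0},
    {"gripper": 0.0, "x": 0, "y": 0, "z": 0, "roll": 0},
    {"gripper": 0.0, "x": 0, "y": 0, "z": 0, "roll": 0},
    {"gripper": 0.0, "x": 0, "y": 0, "z": 0, "roll": 0}
  ],
  "force": 25
}}

```text
t: 4.35
ee_pos: [0.5154, -0.4205, 0.2339]
tcp_rot: [1.194, 2.906, 0.0]
force: [-0.4, 2.4, 2.8]
finger_gap: 0.0137
finger_force: 25.0
```

>>> {"fn": "arm_command", "kwargs": {
  "moves": [
    {"gripper": 0.0, "x": 0, "y": 0, "z": 0.01, "roll": 0},
    {"gripper": 0.0, "x": 0, "y": 0, "z": 0.02, "roll": 0},
    {"gripper": 0.0, "x": 0, "y": 0, "z": 0.03, "roll": 0},
    {"gripper": 0.0, "x": 0, "y": 0, "z": 0.03, "roll": 0},
    {"gripper": 0.0, "x": 0, "y": 0, "z": 0.03, "roll": 0},
    {"gripper": 0.0, "x": 0.002, "y": 0.025, "z": 0, "roll": 0.062},
    {"gripper": 0.0, "x": 0.002, "y": 0.025, "z": 0, "roll": 0.062},
    {"gripper": 0.0, "x": 0.002, "y": 0.025, "z": 0, "roll": 0.062},
    {"gripper": 0.0, "x": 0.002, "y": 0.025, "z": 0, "roll": 0.062},
    {"gripper": 0.0, "x": 0.002, "y": 0.025, "z": 0, "roll": 0.062},
    {"gripper": 0.0, "x": 0.002, "y": 0.025, "z": 0, "roll": 0.062},
    {"gripper": 0.0, "x": 0, "y": 0, "z": 0, "roll": 0}
  ],
  "force": 25
}}

```text
t: 5.55
ee_pos: [0.5274, -0.2684, 0.3545]
tcp_rot: [0.63, 3.077, 0.0]
force: [-0.8, 0.1, -1.5]
finger_gap: 0.0136
finger_force: 25.0
```

```bash
python3 - <<'E'
from m import *
for i in range(2): ctrl.grab_frame("side")
st(); t=ctrl.grab_frame("top"); w=ctrl.grab_frame("wrist"); s=ctrl.grab_frame("side"); st()
cv2.imwrite("pics/top4.png",t);cv2.imwrite("pics/w4.png",w);cv2.imwrite("pics/side4.png",s)
a=cv2.resize(t[140:260,180:320],(560,480),interpolation=cv2.INTER_CUBIC)[:, :400]; b=cv2.resize(w,(400,300)); d=cv2.resize(s[130:250,220:380],(400,300),interpolation=cv2.INTER_CUBIC)
o=np.zeros((600,800,3),np.uint8); o[:480,:400]=a; o[:300,400:]=b; o[300:,400:]=d; cv2.imwrite("pics/m4.png",o)
E
```

```text
t 5.65 pos [ 0.5273 -0.2704  0.3543] yaw_y 66.64 toolz [ 0.    -0.001 -1.   ] F [-0.36  0.42 -0.8 ] M [-0.03 -0.01 -0.03] gap 0.0139 ff 25.0 q [-0.52 -0.05  1.69 -0.    1.5  -1.68]
t 5.80 pos [ 0.5272 -0.2712  0.3538] yaw_y 66.56 toolz [-0. -0. -1.] F [-0.23  0.69 -1.9 ] M [ 0.    0.01 -0.03] gap 0.0137 ff 25.0 q [-0.52 -0.04  1.69 -0.    1.5  -1.68]
```

View pics/m4.png

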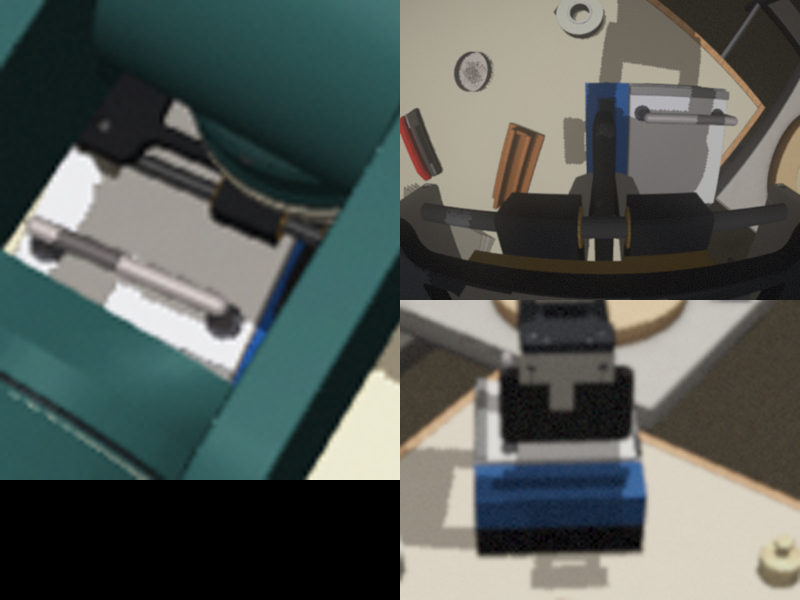

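The side inset shows the disk (500–632, 365–440) above the blue part; the wrist inset shows the disk end at (605,115) in line with the slot. Top is occluded by the arm. I'll measure the disk against the slot numerically.

```bash
python3 - <<'E'
from m import *
w=cv2.imread("pics/w4.png"); h=cv2.cvtColor(w,cv2.COLOR_BGR2HSV)
b=cv2.inRange(h,(100,120,40),(130,255,255)); 
for r in range(112,246,7):
    x=np.flatnonzero(b[r,250:330])+250
    runs=np.split(x,np.flatnonzero(np.diff(x)>1)+1) if len(x) else []
    print(r,[(int(q[0]),int(q[-1])) for q in runs if len(q)>1], w[r,280:296].max(1).tolist())
s=cv2.imread("pics/side4.png"); 
v=s.max(2)
print("side disk rows"); 
for r in range(154,192,3): print(r,v[r,254:320:1].tolist() if r in(160,169,178,184) else "")
E
```

```text
112 [] [112, 114, 114, 114, 113, 114, 115, 115, 114, 116, 115, 115, 117, 112, 116, 114]
119 [(261, 264), (290, 291), (296, 319)] [83, 84, 83, 85, 81, 81, 83, 82, 85, 82, 83, 81, 88, 83, 85, 84]
126 [(261, 262), (290, 292), (294, 296), (298, 319)] [85, 83, 84, 84, 85, 84, 84, 87, 80, 84, 82, 82, 80, 85, 85, 84]
133 [(261, 262), (283, 286), (290, 292), (294, 296), (298, 318)] [82, 81, 84, 82, 82, 81, 83, 83, 83, 85, 85, 84, 81, 83, 83, 84]
140 [(300, 318)] [47, 44, 42, 43, 43, 44, 44, 47, 43, 45, 44, 41, 44, 45, 44, 44]
147 [(300, 318)] [41, 45, 46, 44, 46, 43, 44, 43, 47, 40, 42, 45, 45, 43, 43, 42]
154 [(305, 318)] [45, 44, 43, 44, 42, 46, 41, 42, 41, 39, 42, 45, 44, 41, 42, 45]
161 [(305, 318)] [42, 43, 37, 35, 34, 40, 43, 40, 42, 42, 39, 38, 36, 39, 38, 30]
168 [(303, 312), (314, 316)] [43, 42, 43, 38, 39, 41, 32, 38, 39, 37, 36, 37, 39, 38, 40, 33]
175 [(303, 311), (313, 317)] [47, 46, 43, 44, 45, 44, 43, 45, 41, 39, 47, 45, 37, 39, 45, 39]
182 [(304, 317)] [50, 48, 47, 49, 49, 48, 49, 45, 48, 46, 45, 44, 42, 43, 45, 42]
189 [(303, 309), (311, 317)] [44, 41, 42, 42, 44, 48, 45, 48
[... 1199 characters left out ...]
8, 24, 11, 24, 23, 16, 21, 24, 22, 22, 21, 24, 19, 24, 21, 14, 15, 13, 27, 52, 122, 179, 197, 201, 200, 199, 200]
172 
175 
178 [170, 204, 216, 218, 210, 171, 107, 45, 25, 12, 17, 17, 21, 27, 21, 27, 24, 15, 23, 14, 24, 23, 24, 17, 17, 19, 21, 19, 26, 23, 22, 19, 23, 23, 23, 19, 18, 29, 28, 32, 31, 19, 20, 16, 17, 22, 18, 21, 21, 30, 18, 25, 24, 24, 24, 17, 24, 31, 71, 116, 112, 94, 86, 86, 83, 84]
181 
184 [166, 203, 216, 218, 213, 182, 120, 53, 29, 24, 18, 19, 30, 31, 24, 19, 19, 17, 19, 16, 27, 26, 25, 24, 24, 22, 27, 18, 25, 16, 23, 21, 16, 18, 25, 17, 19, 25, 24, 28, 19, 23, 23, 25, 24, 28, 25, 23, 27, 18, 24, 26, 22, 23, 28, 40, 60, 109, 142, 125, 115, 148, 186, 197, 188, 168]
187 
190
```

```bash
python3 - <<'E'
from m import *
s=st(); c=ctrl.camera_params("wrist"); w=ctrl.grab_frame("wrist"); cv2.imwrite("pics/w5.png",w)
a=np.radians(-23.5); ex=np.array([np.cos(a),np.sin(a)]); ey=np.array([-ex[1],ex[0]])
h=cv2.cvtColor(w,cv2.COLOR_BGR2HSV); S=h[:,:,1].astype(int)
b=cv2.inRange(h,(100,100,30),(130,255,255))
print("TCP dock-axes",ex@s["ee_pos"][:2]*1e3,ey@s["ee_pos"][:2]*1e3)
for r in (121,125,129,133):
    x=np.flatnonzero(b[r,240:335])+240
    P=[onz("wrist",u,r,.075,c)[:2]*1e3 for u in (x[0]-.5,x[-1]+.5)]
    print(r,x[0],x[-1],[np.round([ex@p,ey@p],1).tolist() for p in P])
col=b[100:140,308]; r0=100+np.flatnonzero(col)[0]; p=onz("wrist",308,r0-.5,.075,c)[:2]*1e3; print("front edge row",r0,"ex",ex@p)
for r in (140,150,165,180): print(r,S[r,255:310].tolist())
print("col",w[140:175,287].max(1).tolist())
# side: disk offset along length
sd=ctrl.camera_params("side"); tcp=s["ee_pos"]
for z,L,R in ((178,260.1,312.0),(184,260.4,310.8)):
    for nm,u in (("near",L),("far",R)):
        o,d=ray("side",u,z,sd)  # intersect plane of the -y face
        n=np.append(ey,0); k=((ey@tcp[:2]-.007)-n@o)/(n@d); p=o+k*d
        print(nm,"ex rel TCP mm",(ex@p[:2]-ex@tcp[:2])*1e3,"z",p[2])
# blue in side
si=cv2.imread("pics/side0.png"); hb=cv2.inRange(cv2.cvtColor(si,cv2.COLOR_BGR2HSV),(100,120,30),(130,255,255)); hb[:, :230]=0;hb[:,340:]=0;hb[:150]=0;hb[235:]=0
for r in range(186,216,3):
    x=np.flatnonzero(hb[r]); 
    if len(x): print(r,x[0],x[-1],[np.round([ex@(q:=onz("side",u,r,.075,sd)[:2]*1e3),ey@q],1).tolist() for u in(x[0]-.5,x[-1]+.5)])
E
```

```text
t 5.80 pos [ 0.5272 -0.2712  0.3538] yaw_y 66.56 toolz [-0. -0. -1.] F [-0.23  0.69 -1.9 ] M [ 0.    0.01 -0.03] gap 0.0137 ff 25.0 q [-0.52 -0.04  1.69 -0.    1.5  -1.68]
TCP dock-axes 591.647535671183 -38.50489524551909
121 261 319 [[516.5, -59.3], [516.4, -12.8]]
125 261 319 [[519.7, -59.4], [519.6, -12.8]]
129 261 319 [[522.9, -59.4], [522.8, -12.8]]
133 261 319 [[526.1, -59.4], [526.0, -12.7]]
front edge row 117 ex 512.9757226309919
140 [35, 35, 37, 30, 3, 55, 106, 115, 111, 100, 97, 106, 113, 99, 115, 112, 114, 120, 104, 109, 115, 101, 96, 91, 79, 26, 12, 16, 6, 13, 12, 10, 0, 11, 29, 17, 24, 6, 6, 12, 11, 24, 6, 22, 57, 113, 123, 135, 144, 152, 153, 155, 153, 155, 148]
150 [35, 33, 37, 32, 19, 17, 67, 104, 98, 101, 98, 103, 103, 109, 108, 109, 112, 109, 116, 111, 108, 124, 97, 97, 73, 41, 12, 18, 11, 6, 0, 6, 24, 6, 12, 22, 12, 18, 23, 12, 12, 6, 12, 28, 68, 108, 115, 134, 139, 148, 144, 140, 137, 153, 146]
165 [34, 34, 38, 34, 33, 11, 75, 110, 105, 100, 104, 97, 106, 116, 103, 112, 109, 92, 32, 13, 7, 24, 7, 7, 25, 19, 24, 7, 7, 26, 13, 21, 13, 15, 14, 13, 25, 13, 7, 0, 0, 13
[... 283 characters left out ...]
29, 137]
col [42, 45, 43, 43, 44, 44, 41, 45, 42, 43, 43, 46, 47, 39, 42, 42, 38, 41, 40, 37, 35, 34, 41, 36, 37, 39, 40, 35, 38, 38, 38, 41, 38, 42, 40]
near ex rel TCP mm -48.87213053386385 z 0.15365278010147776
far ex rel TCP mm 62.45795593946069 z 0.15047403706965
near ex rel TCP mm -48.61924563644004 z 0.13705761514530146
far ex rel TCP mm 60.65461576586373 z 0.1338404001884128
195 300 314 [[631.8, -13.2], [666.3, -14.4]]
198 251 315 [[519.3, -19.6], [667.7, -24.9]]
201 251 316 [[519.3, -29.9], [668.9, -35.3]]
204 251 316 [[519.4, -40.1], [668.0, -45.5]]
207 251 317 [[519.4, -50.2], [669.2, -55.6]]
210 251 316 [[519.4, -60.1], [666.0, -65.4]]
213 251 316 [[519.5, -69.9], [665.1, -75.2]]
```

```bash
cat >> h.py <<'E'
def pxw(P,c):
    T=np.array(c["T"]); f=210/np.tan(np.radians(c["vertical_fov"]/2)); p=np.linalg.inv(T)@np.append(P,1)
    t=np.arctan2(np.hypot(p[0],p[1]),p[2]); k=f*t/np.hypot(p[0],p[1]); return np.array([c["cx"]+k*p[0],c["cy"]+k*p[1]])
E
python3 - <<'E'
from m import *
s=st(); c=ctrl.camera_params("wrist"); w=cv2.imread("pics/w5.png")
a=np.radians(-23.44); ex=np.array([np.cos(a),np.sin(a)]); ey=np.array([-ex[1],ex[0]]); t=s["ee_pos"][:2]
for off in (0,3,6):
    for z in (.2018,.126): print(off,z,[np.round(pxw(np.append(t+ex*(off-57.5)*1e-3+ey*q*7e-3,z),c),1).tolist() for q in(-1,1)])
print("slot near end", [np.round(pxw(np.append(ex*.5325+ey*(-.0361+q*.0085),.075),c),1).tolist() for q in(-1,1)])
S=cv2.cvtColor(w,cv2.COLOR_BGR2HSV)[:,:,1]
for r in range(136,232,4):
    x=np.flatnonzero(S[r,262:312]<52)+262; x=x[(x>264)]
    P=[onz("wrist",u,r,.2018,c)[:2]*1e3 for u in(x[0]-.5,x[-1]+.5)]
    print(r,x[0],x[-1],np.round([ey@p for p in P],1),"mid %.1f"%(ey@(P[0]+P[1])/2),"ex %.1f"%(ex@P[0]-ex@t*1e3))
E
python3 - <<'E'
import cv2,numpy as np
w=cv2.imread("pics/w5.png")[125:205,250:325]; cv2.imwrite("pics/c5.png",cv2.resize(np.clip(w.astype(float)*2,0,255).astype(np.uint8),None,fx=7,fy=7,interpolation=cv2.INTER_CUBIC))
E
```

```text
t 5.85 pos [ 0.5272 -0.2712  0.3537] yaw_y 66.56 toolz [-0. -0. -1.] F [ 0.4   0.03 -1.99] M [0.02 0.01 0.01] gap 0.0137 ff 25.0 q [-0.52 -0.04  1.69 -0.    1.5  -1.68]
0 0.2018 [[271.0, 165.1], [305.3, 165.0]]
0 0.126 [[276.2, 148.7], [298.2, 148.7]]
3 0.2018 [[271.1, 172.3], [305.2, 172.3]]
3 0.126 [[276.2, 153.4], [298.2, 153.3]]
6 0.2018 [[271.2, 179.5], [305.2, 179.5]]
6 0.126 [[276.3, 158.0], [298.1, 158.0]]
slot near end [[280.0, 141.0], [301.4, 141.0]]Traceback (most recent call last):
  File "<stdin>", line 10, in <module>
IndexError: index 0 is out of bounds for axis 0 with size 0
```

View pics/c5.png

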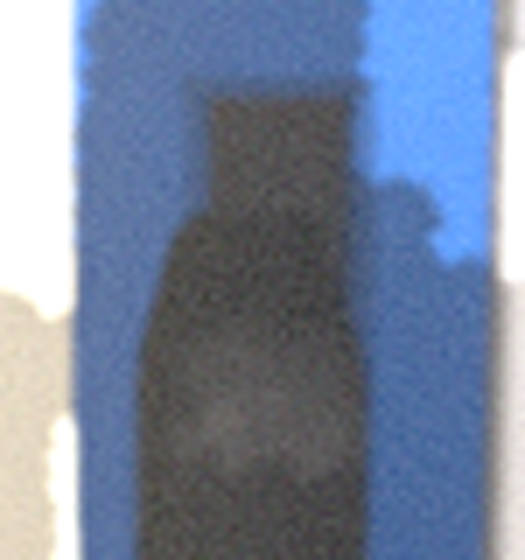

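The crop (7x, origin 250,125) shows the slot's near end at (280–300, 139) and the disk's end with its lower edge at row 155 and its top corner at row 175: the disk sits about 4 mm forward of the TCP. Correct this and lower to just above the mouth.

>>> {"fn": "arm_command", "kwargs": {
  "moves": [
    {"gripper": 0.0, "x": -0.0035, "y": 0.0035, "z": 0, "roll": 0},
    {"gripper": 0.0, "x": 0, "y": 0, "z": -0.02, "roll": 0},
    {"gripper": 0.0, "x": 0, "y": 0, "z": -0.02, "roll": 0},
    {"gripper": 0.0, "x": 0, "y": 0, "z": 0, "roll": 0},
    {"gripper": 0.0, "x": 0, "y": 0, "z": 0, "roll": 0},
    {"gripper": 0.0, "x": 0, "y": 0, "z": 0, "roll": 0}
  ],
  "force": 25
}}

```text
t: 6.45
ee_pos: [0.5239, -0.2672, 0.315]
tcp_rot: [0.636, 3.075, -0.001]
force: [1.1, -0.8, -1.2]
finger_gap: 0.0138
finger_force: 25.0
```

```bash
python3 - <<'E'
from m import *
ctrl.grab_frame("side")
s=st(); c=ctrl.camera_params("wrist"); w=ctrl.grab_frame("wrist"); cv2.imwrite("pics/w6.png",w)
a=np.radians(-23.44); ex=np.array([np.cos(a),np.sin(a)]); ey=np.array([-ex[1],ex[0]]); t=s["ee_pos"][:2]; print(ex@t,ey@t)
zt=s["ee_pos"][2]-.152
for z in (zt,zt-.076): print(z,[np.round(pxw(np.append(t+ex*(4.2-57.5)*1e-3+ey*q*7e-3,z),c),1).tolist() for q in(-1,1)])
print("slot near", [np.round(pxw(np.append(ex*(.5910-.0595)+ey*(-.037+q*.0085),.075),c),1).tolist() for q in(-1,1)])
print("blue front", [np.round(pxw(np.append(ex*(.5910-.078)+ey*(-.037+q*.024),.075),c),1).tolist() for q in(-1,1)])
cv2.imwrite("pics/c6.png",cv2.resize(np.clip(w[80:200,235:335].astype(float)*2,0,255).astype(np.uint8),None,fx=5,fy=5,interpolation=cv2.INTER_CUBIC))
E
```

```text
t 6.50 pos [ 0.524  -0.2671  0.315 ] yaw_y 66.63 toolz [ 0.001 -0.001 -1.   ] F [ 0.64  0.18 -1.28] M [-0.03 -0.01  0.03] gap 0.0140 ff 25.0 q [-0.51 -0.03  1.74 -0.    1.43 -1.68]
0.5869879473462762 -0.03666685745280093
0.16300350804067856 [[271.3, 174.6], [305.4, 174.6]]
0.08700350804067856 [[276.4, 154.6], [298.3, 154.6]]
slot near [[274.1, 149.5], [299.3, 149.5]]
blue front [[250.9, 122.5], [322.5, 122.5]]
```

View pics/c6.png

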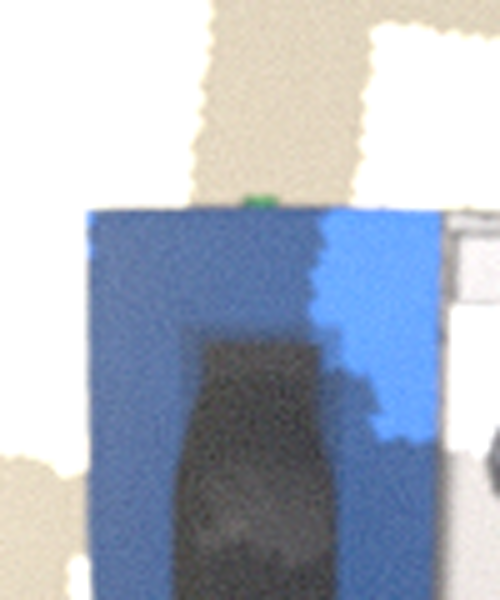

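The crop (5x, origin 235,80) shows the blue front edge at row 122, the slot end at row 148 (cols 276–299) and the disk's lower end at about row 157. The disk is about 1 mm to the -y side and slightly too far ahead. Trim and probe downward.

>>> {"fn": "arm_command", "kwargs": {
  "moves": [
    {"gripper": 0.0, "x": -0.0007, "y": 0.0016, "z": 0, "roll": 0},
    {"gripper": 0.0, "x": 0, "y": 0, "z": -0.005, "roll": 0},
    {"gripper": 0.0, "x": 0, "y": 0, "z": -0.004, "roll": 0},
    {"gripper": 0.0, "x": 0, "y": 0, "z": -0.003, "roll": 0},
    {"gripper": 0.0, "x": 0, "y": 0, "z": -0.002, "roll": 0},
    {"gripper": 0.0, "x": 0, "y": 0, "z": 0, "roll": 0}
  ],
  "force": 25
}}

```text
t: 7.15
ee_pos: [0.5231, -0.2654, 0.2993]
tcp_rot: [-0.636, -3.076, -0.0]
force: [-0.3, -0.9, -1.9]
finger_gap: 0.014
finger_force: 25.0
```

>>> {"fn": "arm_command", "kwargs": {
  "moves": [
    {"gripper": 0.0, "x": 0, "y": 0, "z": -0.003, "roll": 0},
    {"gripper": 0.0, "x": 0, "y": 0, "z": -0.003, "roll": 0},
    {"gripper": 0.0, "x": 0, "y": 0, "z": -0.003, "roll": 0},
    {"gripper": 0.0, "x": 0, "y": 0, "z": 0, "roll": 0}
  ]
}}

```text
t: 7.55
ee_pos: [0.5231, -0.2654, 0.2902]
tcp_rot: [-0.636, -3.076, -0.0]
force: [1.0, -0.5, -1.5]
finger_gap: 0.014
finger_force: 25.0
```

>>> {"fn": "arm_command", "kwargs": {
  "moves": [
    {"gripper": 0.0, "x": 0, "y": 0, "z": -0.005, "roll": 0},
    {"gripper": 0.0, "x": 0, "y": 0, "z": -0.005, "roll": 0},
    {"gripper": 0.0, "x": 0, "y": 0, "z": -0.004, "roll": 0},
    {"gripper": 0.0, "x": 0, "y": 0, "z": -0.003, "roll": 0},
    {"gripper": 0.0, "x": 0, "y": 0, "z": -0.001, "roll": 0},
    {"gripper": 0.0, "x": 0, "y": 0, "z": 0, "roll": 0}
  ]
}}

```text
t: 8.15
ee_pos: [0.5231, -0.2654, 0.2726]
tcp_rot: [-0.636, -3.076, -0.0]
force: [-0.6, 0.5, -0.4]
finger_gap: 0.0141
finger_force: 25.0
```

>>> {"fn": "arm_command", "kwargs": {
  "moves": [
    {"gripper": 0.0, "x": 0, "y": 0, "z": -0.001, "roll": 0},
    {"gripper": 0.0, "x": 0, "y": 0, "z": -0.001, "roll": 0},
    {"gripper": 0.0, "x": 0, "y": 0, "z": -0.001, "roll": 0},
    {"gripper": 0.0, "x": 0, "y": 0, "z": 0, "roll": 0}
  ]
}}

```text
t: 8.55
ee_pos: [0.5231, -0.2654, 0.2696]
tcp_rot: [-0.636, -3.076, -0.0]
force: [-0.1, 0.5, -1.9]
finger_gap: 0.0137
finger_force: 25.0
```

>>> {"fn": "arm_command", "kwargs": {
  "moves": [
    {"gripper": 0.0, "x": 0, "y": 0, "z": -0.001, "roll": 0},
    {"gripper": 0.0, "x": 0, "y": 0, "z": -0.0005, "roll": 0},
    {"gripper": 0.0, "x": 0, "y": 0, "z": 0, "roll": 0},
    {"gripper": 0.0, "x": 0, "y": 0, "z": 0, "roll": 0}
  ]
}}

```text
t: 8.95
ee_pos: [0.5232, -0.2654, 0.2688]
tcp_rot: [0.636, 3.076, -0.0]
force: [-2.5, 1.4, 6.2]
finger_gap: 0.0142
finger_force: 25.0
```

>>> {"fn": "arm_command", "kwargs": {
  "moves": [
    {"gripper": 0.0, "x": 0, "y": 0, "z": -0.0006, "roll": 0},
    {"gripper": 0.0, "x": 0, "y": 0, "z": 0, "roll": 0},
    {"gripper": 0.0, "x": 0, "y": 0, "z": 0, "roll": 0}
  ]
}}

```text
t: 9.25
ee_pos: [0.5232, -0.2654, 0.2689]
tcp_rot: [0.636, 3.076, -0.0]
force: [-5.0, 2.5, 11.4]
finger_gap: 0.0136
finger_force: 25.0
```

>>> {"fn": "arm_command", "kwargs": {
  "moves": [
    {"gripper": 0.022, "x": 0, "y": 0, "z": 0, "roll": 0},
    {"gripper": 0.026, "x": 0, "y": 0, "z": 0.001, "roll": 0},
    {"gripper": 0.028, "x": 0, "y": 0, "z": 0.001, "roll": 0},
    {"gripper": 0.028, "x": 0, "y": 0, "z": 0, "roll": 0}
  ]
}}

```text
t: 9.65
ee_pos: [0.5232, -0.2654, 0.2697]
tcp_rot: [0.636, 3.076, -0.0]
force: [-0.2, 0.6, -0.6]
finger_gap: 0.0276
finger_force: 0.0
```

>>> {"fn": "arm_command", "kwargs": {
  "moves": [
    {"gripper": 0.028, "x": 0, "y": 0, "z": 0.01, "roll": 0},
    {"gripper": 0.028, "x": 0, "y": 0, "z": 0.03, "roll": 0},
    {"gripper": 0.05, "x": 0, "y": 0, "z": 0.04, "roll": 0},
    {"gripper": 0.06, "x": 0, "y": 0.01, "z": 0.03, "roll": -0.1},
    {"gripper": 0.06, "x": 0, "y": 0.01, "z": 0.02, "roll": -0.14},
    {"gripper": 0.06, "x": 0, "y": 0.01, "z": 0, "roll": -0.14},
    {"gripper": 0.06, "x": 0, "y": 0.01, "z": 0, "roll": -0.14},
    {"gripper": 0.06, "x": 0, "y": 0.01, "z": 0, "roll": -0.14},
    {"gripper": 0.06, "x": 0, "y": 0.01, "z": 0, "roll": -0.14},
    {"gripper": 0.06, "x": 0, "y": 0.01, "z": 0, "roll": -0.14},
    {"gripper": 0.06, "x": 0, "y": 0.01, "z": 0, "roll": -0.14},
    {"gripper": 0.06, "x": -0.003, "y": 0.0135, "z": 0, "roll": -0.14}
  ]
}}

```text
t: 10.85
ee_pos: [0.5201, -0.1716, 0.4003]
tcp_rot: [2.29, 2.15, 0.0]
force: [-0.2, 0.1, -0.4]
finger_gap: 0.06
finger_force: 0.0
```

>>> {"fn": "arm_command", "kwargs": {
  "moves": [
    {"gripper": 0.06, "x": 0, "y": 0, "z": 0, "roll": -0.14},
    {"gripper": 0.06, "x": 0, "y": 0, "z": 0, "roll": -0.14},
    {"gripper": 0.06, "x": 0, "y": 0, "z": 0, "roll": -0.071},
    {"gripper": 0.06, "x": 0, "y": 0, "z": 0, "roll": 0},
    {"gripper": 0.06, "x": 0, "y": 0, "z": 0, "roll": 0}
  ]
}}

```text
t: 11.35
ee_pos: [0.5201, -0.1719, 0.4001]
tcp_rot: [2.623, 1.728, 0.0]
force: [-0.9, 0.4, -0.1]
finger_gap: 0.0601
finger_force: 0.0
```

```bash
python3 - <<'E'
from m import *
sd=ctrl.grab_frame("side"); s=st(); c=ctrl.camera_params("wrist"); w=ctrl.grab_frame("wrist")
cv2.imwrite("pics/w7.png",w); cv2.imwrite("pics/side7.png",sd)
o=np.zeros((600,800,3),np.uint8); o[:420,:560]=w; o[420:,500:]=cv2.resize(sd[150:240,220:370],(300,180),interpolation=cv2.INTER_CUBIC); cv2.imwrite("pics/m7.png",o)
print("handle pred",pxw([.520,-.172,.120],c))
E
```

```text
t 11.40 pos [ 0.5201 -0.1719  0.4   ] yaw_y -23.25 toolz [ 0. -0. -1.] F [0.36 0.18 0.05] M [-0.    0.06  0.04] gap 0.0602 ff 0.0 q [-0.37 -0.16  1.72  0.    1.58  0.04]
handle pred [287.16170167 209.45016102]
```

View pics/m7.png

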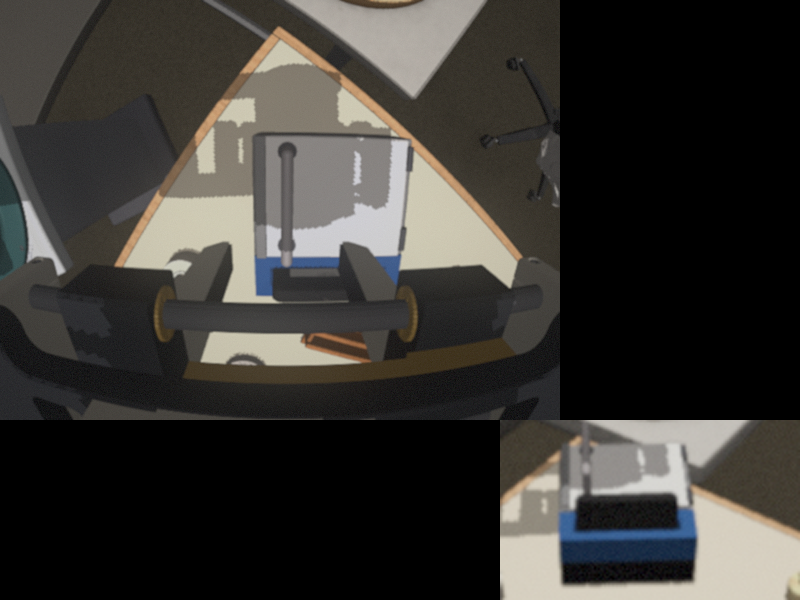

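Wrist: handle bar runs (288,150)–(287,260), matching the predicted column 287; side inset shows the disk standing in the slot. Check its height numerically while lowering onto the bar.

```bash
python3 - <<'E'
from m import *
a=np.radians(-23.44); ex=np.array([np.cos(a),np.sin(a)]); ey=np.array([-ex[1],ex[0]]); c=ctrl.camera_params("side")
im=cv2.imread("pics/side7.png"); v=im.max(2)
for z in (.117,.120,.125): print(z,[np.round(px("side",np.append(ex*(.5905+k)+ey*(-.0375+.007),z),c),1).tolist() for k in(-.0575,-.01,.0575)], "blue front-lower", np.round(px("side",np.append(ex*.5905+ey*-.061,.075),c),1).tolist())
for u in (272,280,290,300): print(u,v[180:225,u].tolist())
E
```

```text
0.117 [[256.0, 186.6], [277.5, 186.1], [307.9, 185.4]] blue front-lower [282.5, 209.3]
0.12 [[256.0, 185.6], [277.5, 185.1], [308.0, 184.4]] blue front-lower [282.5, 209.3]
0.125 [[255.9, 183.8], [277.5, 183.3], [308.1, 182.6]] blue front-lower [282.5, 209.3]
272 [148, 146, 148, 156, 184, 204, 186, 117, 53, 47, 42, 29, 22, 21, 19, 19, 22, 25, 17, 26, 28, 22, 15, 25, 46, 90, 129, 148, 147, 129, 88, 69, 67, 69, 67, 69, 67, 71, 71, 68, 53, 39, 20, 19, 16]
280 [148, 146, 155, 183, 206, 205, 174, 106, 59, 49, 42, 19, 16, 20, 25, 19, 24, 25, 30, 25, 26, 27, 20, 27, 54, 109, 143, 149, 148, 131, 90, 70, 69, 67, 69, 70, 66, 70, 67, 65, 57, 33, 15, 15, 19]
290 [190, 209, 213, 214, 212, 197, 152, 85, 48, 45, 27, 29, 22, 17, 21, 21, 23, 25, 26, 23, 22, 24, 17, 29, 65, 114, 146, 152, 144, 118, 82, 70, 67, 71, 69, 69, 68, 68, 70, 66, 51, 32, 14, 12, 17]
300 [215, 216, 214, 214, 212, 193, 141, 78, 49, 41, 37, 27, 20, 20, 28, 21, 16, 18, 17, 23, 25, 22, 26, 37, 78, 122, 146, 151, 139, 109, 78, 70, 70, 69, 70, 70, 72, 66, 70, 62, 48, 21, 20, 15, 22]
```

>>> {"fn": "arm_command", "kwargs": {
  "moves": [
    {"gripper": 0.06, "x": 0, "y": 0, "z": -0.03, "roll": 0},
    {"gripper": 0.05, "x": 0, "y": 0, "z": -0.03, "roll": 0},
    {"gripper": 0.045, "x": 0, "y": 0, "z": -0.03, "roll": 0},
    {"gripper": 0.04, "x": 0, "y": 0, "z": -0.016, "roll": 0},
    {"gripper": 0.03, "x": 0, "y": 0, "z": -0.007, "roll": 0},
    {"gripper": 0.02, "x": 0, "y": 0, "z": 0, "roll": 0},
    {"gripper": 0.016, "x": 0, "y": 0, "z": 0, "roll": 0}
  ],
  "force": 10
}}

```text
t: 12.15
ee_pos: [0.5205, -0.172, 0.288]
tcp_rot: [2.624, 1.725, 0.001]
force: [-0.1, 0.1, 0.1]
finger_gap: 0.0206
finger_force: 0.0
```

Disk top edge sits at the row expected for fully home. Close on the bar.

>>> {"fn": "arm_command", "kwargs": {
  "moves": [
    {"gripper": 0.008, "x": 0, "y": 0, "z": 0, "roll": 0},
    {"gripper": 0.0, "x": 0, "y": 0, "z": 0, "roll": 0},
    {"gripper": 0.0, "x": 0, "y": 0, "z": 0, "roll": 0},
    {"gripper": 0.0, "x": 0, "y": 0, "z": 0, "roll": 0},
    {"gripper": 0.0, "x": 0, "y": 0, "z": 0, "roll": 0}
  ],
  "force": 20
}}

```text
t: 12.65
ee_pos: [0.5205, -0.1721, 0.2877]
tcp_rot: [2.624, 1.724, 0.002]
force: [5.4, -2.2, 0.5]
finger_gap: 0.0092
finger_force: 20.0
```

>>> {"fn": "arm_command", "kwargs": {
  "moves": [
    {"gripper": 0.0, "x": 0.0045, "y": -0.0019, "z": 0.0099, "roll": 0},
    {"gripper": 0.0, "x": 0.0048, "y": -0.0021, "z": 0.0094, "roll": 0},
    {"gripper": 0.0, "x": 0.0055, "y": -0.0024, "z": 0.0089, "roll": 0},
    {"gripper": 0.0, "x": 0.0062, "y": -0.0027, "z": 0.0084, "roll": 0},
    {"gripper": 0.0, "x": 0, "y": 0, "z": 0, "roll": 0}
  ],
  "force": 20
}}

```text
t: 13.15
ee_pos: [0.5415, -0.1812, 0.3259]
tcp_rot: [-2.625, -1.725, 0.0]
force: [-14.0, 4.5, 10.0]
finger_gap: 0.0093
finger_force: 20.0
```

>>> {"fn": "arm_command", "kwargs": {
  "moves": [
    {"gripper": 0.0, "x": 0.0061, "y": -0.0027, "z": 0.0084, "roll": 0},
    {"gripper": 0.0, "x": 0.0074, "y": -0.0032, "z": 0.0071, "roll": 0},
    {"gripper": 0.0, "x": 0, "y": 0, "z": 0, "roll": 0}
  ],
  "force": 20
}}

```text
t: 13.45
ee_pos: [0.5552, -0.1872, 0.3414]
tcp_rot: [2.625, 1.725, 0.0]
force: [-11.4, 4.6, 9.6]
finger_gap: 0.009
finger_force: 20.0
```

>>> {"fn": "arm_command", "kwargs": {
  "moves": [
    {"gripper": 0.0, "x": -0.0009, "y": 0.0004, "z": 0.0012, "roll": 0},
    {"gripper": 0.0, "x": 0, "y": 0, "z": 0, "roll": 0}
  ],
  "force": 20
}}

```text
t: 13.65
ee_pos: [0.5539, -0.1866, 0.3404]
tcp_rot: [2.625, 1.725, 0.0]
force: [-1.4, -0.9, -2.8]
finger_gap: 0.0089
finger_force: 20.0
```

>>> {"fn": "arm_command", "kwargs": {
  "moves": [
    {"gripper": 0.0, "x": 0.0078, "y": -0.0034, "z": 0.0066, "roll": 0},
    {"gripper": 0.0, "x": 0.0083, "y": -0.0036, "z": 0.0058, "roll": 0},
    {"gripper": 0.0, "x": 0, "y": 0, "z": 0, "roll": 0}
  ],
  "force": 20
}}

```text
t: 13.95
ee_pos: [0.5705, -0.1938, 0.3538]
tcp_rot: [2.625, 1.725, 0.001]
force: [-7.3, 1.6, 8.6]
finger_gap: 0.0093
finger_force: 20.0
```

>>> {"fn": "arm_command", "kwargs": {
  "moves": [
    {"gripper": 0.0, "x": 0.0083, "y": -0.0036, "z": 0.006, "roll": 0},
    {"gripper": 0.0, "x": 0.009, "y": -0.0039, "z": 0.0044, "roll": 0},
    {"gripper": 0.0, "x": 0, "y": 0, "z": 0, "roll": 0}
  ],
  "force": 20
}}

```text
t: 14.25
ee_pos: [0.5879, -0.2014, 0.3633]
tcp_rot: [2.625, 1.725, 0.0]
force: [-5.4, 0.8, 5.5]
finger_gap: 0.009
finger_force: 20.0
```

```bash
python3 - <<'E'
from m import *
s=st(); sd=ctrl.grab_frame("side"); cv2.imwrite("pics/side8.png",sd)
a=np.radians(-23.44); ex=np.array([np.cos(a),np.sin(a)]); ey=np.array([-ex[1],ex[0]])
d=s["ee_pos"]-np.array([.5205,-.1721,.2877]); x=ex@d[:2]*1e3-115; z=d[2]*1e3+45
print("bar rel hinge",x,z,"R",np.hypot(x,z),"theta",np.degrees(np.arctan2(z,-x))-21.37)
# side-camera projection of cover near-edge -y corner and bar at several angles
c=ctrl.camera_params("side"); h=ex*.6605+ey*.049
for th in (45,50,55,60):
    t=np.radians(th); f=lambda X,Y,Z:np.append(h+ex*(X*np.cos(t)+Z*np.sin(t))+ey*Y,.075-X*np.sin(t)+Z*np.cos(t))
    print(th,"edge-y",np.round(px("side",f(-.144,-.060,.006),c),1),"edge+y",np.round(px("side",f(-.144,.060,.006),c),1))
v=sd.max(2)
E
```

```text
t 14.25 pos [ 0.5879 -0.2014  0.3633] yaw_y -23.38 toolz [ 0. -0. -1.] F [-5.36  0.75  5.55] M [ 0.13  0.99 -0.04] gap 0.0090 ff 20.0 q [-0.37  0.01  1.62 -0.    1.51  0.04]
bar rel hinge -41.520671315829674 120.63084648530399 R 127.57651535560194 theta 49.636734867833695
45 edge-y [269.  157.6] edge+y [267.7 126.9]
50 edge-y [273.4 154.4] edge+y [271.8 123.9]
55 edge-y [278.3 151.6] edge+y [276.2 121.1]
60 edge-y [283.4 149.1] edge+y [280.9 118.7]
```

>>> {"fn": "arm_command", "kwargs": {
  "moves": [
    {"gripper": 0.0, "x": 0.0103, "y": -0.0045, "z": 0.0038, "roll": 0},
    {"gripper": 0.0, "x": 0.0103, "y": -0.0045, "z": 0.0026, "roll": 0},
    {"gripper": 0.0, "x": 0, "y": 0, "z": 0, "roll": 0},
    {"gripper": 0.0, "x": 0, "y": 0, "z": 0, "roll": 0},
    {"gripper": 0.0, "x": 0, "y": 0, "z": 0, "roll": 0}
  ],
  "force": 20
}}

```text
t: 14.8
ee_pos: [0.6077, -0.21, 0.3695]
tcp_rot: [2.625, 1.725, 0.001]
force: [-3.0, 0.2, 5.0]
finger_gap: 0.0096
finger_force: 20.0
```

```bash
python3 - <<'E'
from m import *
s=st(); sd=ctrl.grab_frame("side"); cv2.imwrite("pics/side9.png",sd); tp=ctrl.grab_frame("top"); cv2.imwrite("pics/top9.png",tp); w=ctrl.grab_frame("wrist"); cv2.imwrite("pics/w9.png",w)
a=np.radians(-23.44); ex=np.array([np.cos(a),np.sin(a)]); ey=np.array([-ex[1],ex[0]])
d=s["ee_pos"]-np.array([.5205,-.1721,.2877]); x=ex@d[:2]*1e3-115; z=d[2]*1e3+45
th=np.linspace(0,1.3,1301); print("bar ex",x,"z",z,"theta from ex",np.degrees(th[np.argmin(abs(-115*np.cos(th)+45*np.sin(th)-x))]))
print("Fex",ex@s["force"][:2])
# white cover silhouette left boundary in side view
hsv=cv2.cvtColor(sd,cv2.COLOR_BGR2HSV); old=cv2.imread("pics/side7.png")
for r in range(118,200,6): print(r,sd[r,250:325:3].max(1).tolist())
E
```

```text
t 14.80 pos [ 0.6077 -0.21    0.3695] yaw_y -23.38 toolz [ 0.001 -0.    -1.   ] F [-2.97  0.18  5.  ] M [-0.13  0.69 -0.02] gap 0.0096 ff 20.0 q [-0.37  0.06  1.56 -0.    1.52  0.04]
bar ex -19.86882210980258 z 126.80038744127388 theta from ex 59.358427575553286
Fex -2.7999333692606423
118 [159, 191, 205, 215, 215, 214, 214, 214, 215, 214, 216, 199, 200, 196, 196, 147, 93, 95, 186, 148, 97, 98, 193, 216, 215]
124 [193, 189, 173, 214, 215, 215, 215, 215, 215, 213, 200, 102, 203, 207, 203, 158, 93, 92, 124, 129, 95, 94, 205, 215, 215]
130 [195, 194, 156, 133, 208, 216, 215, 216, 215, 216, 197, 152, 98, 99, 97, 126, 96, 92, 108, 84, 96, 116, 214, 215, 215]
136 [198, 195, 190, 158, 104, 118, 155, 198, 213, 214, 208, 111, 97, 116, 147, 202, 94, 89, 107, 80, 97, 153, 214, 213, 196]
142 [196, 198, 197, 195, 192, 167, 119, 102, 107, 116, 120, 116, 91, 119, 115, 120, 154, 105, 110, 104, 113, 117, 114, 106, 104]
148 [87, 94, 119, 166, 192, 195, 195, 194, 192, 183, 172, 184, 104, 114, 119, 119, 129, 159, 135, 123, 153, 172, 187, 191, 195]
154 [59, 72, 82, 83, 85, 89, 86, 114, 165, 192, 198, 192
[... 162 characters left out ...]
, 180, 200, 197, 199, 198]
166 [121, 66, 62, 81, 83, 70, 63, 65, 59, 62, 60, 60, 57, 60, 64, 134, 144, 118, 118, 118, 117, 150, 195, 196, 196]
172 [104, 59, 56, 58, 66, 63, 51, 51, 57, 55, 58, 56, 59, 60, 57, 57, 99, 159, 129, 117, 117, 87, 93, 114, 109]
178 [100, 58, 58, 64, 66, 65, 54, 56, 58, 57, 59, 55, 59, 57, 61, 57, 54, 69, 140, 162, 127, 106, 70, 69, 70]
184 [99, 76, 83, 119, 129, 131, 87, 83, 81, 91, 129, 86, 82, 80, 75, 73, 77, 83, 83, 110, 161, 144, 127, 108, 75]
190 [140, 89, 82, 42, 41, 42, 42, 40, 45, 41, 39, 37, 41, 38, 40, 35, 36, 34, 33, 34, 84, 143, 120, 147, 146]
196 [142, 150, 140, 23, 24, 23, 22, 27, 25, 19, 25, 9, 20, 22, 28, 20, 20, 27, 24, 25, 150, 157, 150, 145, 147]
```

```bash
python3 - <<'E'
from m import *
sd=cv2.imread("pics/side9.png").max(2).astype(float); a=np.radians(-23.44); ex=np.array([np.cos(a),np.sin(a)]); ey=np.array([-ex[1],ex[0]]); h=ex*.6605+ey*.049; c=ctrl.camera_params("side")
pts=[]
for r in range(160,186,2):
    g=np.diff(sd[r,280:322]); k=np.argmax(g); pts.append((280+k+.5,r))
pts=np.array(pts); print(pts.tolist())
ang=lambda p:np.degrees(np.arctan2(p[1],-p[0]))
b=np.polyfit(pts[:,1],pts[:,0],1); print("measured col/row slope",b[0])
# angle in the plane of the cover's -y side (ey=-.060)
for off in (-.058,-.061):
    n=np.append(ey,0); Q=[]
    for u,v in pts:
        o,d=ray("side",u,v,c); k=((ey@h+off)-n@o)/(n@d); p=o+k*d; Q.append([ex@p[:2]-ex@h,p[2]-.075])
    Q=np.array(Q); s,i=np.polyfit(Q[:,0],Q[:,1],1); print(off,"angle",np.degrees(np.arctan(-s)),np.round(Q[[0,-1]]*1e3,1).tolist())
E
```

```text
[[309.5, 160.0], [310.5, 162.0], [312.5, 164.0], [312.5, 166.0], [313.5, 168.0], [296.5, 170.0], [298.5, 172.0], [299.5, 174.0], [301.5, 176.0], [303.5, 178.0], [303.5, 180.0], [306.5, 182.0], [307.5, 184.0]]
measured col/row slope -0.31868131868131894
-0.058 angle -31.565562973702647 [[-9.5, 95.8], [-11.0, 28.3]]
-0.061 angle -31.565562973702654 [[-9.9, 98.1], [-11.4, 30.7]]
```

```bash
python3 - <<'E'
from m import *
sd=cv2.imread("pics/side9.png").max(2).astype(float); a=np.radians(-23.44); ex=np.array([np.cos(a),np.sin(a)]); ey=np.array([-ex[1],ex[0]]); h=ex*.6605+ey*.049; c=ctrl.camera_params("side")
pts=[]
for r in range(162,187,2):
    u0=int(298.5+(r-172)*.75)-5; g=np.diff(sd[r,u0:u0+10]); k=np.argmax(g); y0,y1,y2=g[k-1] if k else 0,g[k],g[min(k+1,8)]; pts.append((u0+k+.5+(y2-y0)/(2*abs(2*y1-y0-y2)+1e-6),r))
pts=np.array(pts); n=np.append(ey,0); Q=[]
for u,v in pts:
    o,d=ray("side",u,v,c); k=((ey@h-.060)-n@o)/(n@d); p=o+k*d; Q.append([ex@p[:2]-ex@h,p[2]-.075])
Q=np.array(Q)*1e3; s,i=np.polyfit(Q[:,0],Q[:,1],1); print("angle",np.degrees(np.arctan(-s)),"rms",np.std(Q[:,1]-s*Q[:,0]-i),np.round(pts[:,0],1).tolist(),np.round(Q[[0,-1]],1).tolist(), "line offset from hinge mm", (i)/np.hypot(1,s))
E
```

```text
angle 58.14207543914218 rms 1.6766036330332508 [291.7, 292.8, 292.8, 295.0, 296.7, 298.3, 299.7, 301.2, 303.3, 303.7, 306.1, 307.6, 309.3] [[-48.5, 93.0], [-6.9, 23.9]] line offset from hinge mm 6.179835250956339
```

>>> {"fn": "arm_command", "kwargs": {
  "moves": [
    {"gripper": 0.0, "x": 0.001, "y": -0.0004, "z": 0.0009, "roll": 0},
    {"gripper": 0.0, "x": 0, "y": 0, "z": 0, "roll": 0},
    {"gripper": 0.0, "x": 0, "y": 0, "z": 0, "roll": 0},
    {"gripper": 0.0, "x": 0, "y": 0, "z": 0, "roll": 0}
  ],
  "force": 20
}}

```text
t: 15.35
ee_pos: [0.6087, -0.2104, 0.3697]
tcp_rot: [-2.625, -1.725, 0.0]
force: [-2.3, -1.0, -1.4]
finger_gap: 0.0092
finger_force: 20.0
```

```bash
python3 - <<'E'
from m import *
s=st(); a=np.radians(-23.44); ex=np.array([np.cos(a),np.sin(a)])
d=s["ee_pos"]-np.array([.5205,-.1721,.2877]); x=ex@d[:2]*1e3-115
th=np.linspace(0,1.3,1301); print("theta",np.degrees(th[np.argmin(abs(-115*np.cos(th)+45*np.sin(th)-x))]))
w=cv2.imread("pics/side9.png").max(2); o=cv2.imread("pics/side7.png").max(2)
print("disk top edge unchanged:",[(int(np.argmin(np.diff(w[183:195,u].astype(int)))),int(np.argmin(np.diff(o[183:195,u].astype(int))))) for u in(285,295)])
E
```

```text
t 15.35 pos [ 0.6087 -0.2104  0.3697] yaw_y -23.38 toolz [-0.  0. -1.] F [-2.29 -1.04 -1.38] M [-0.3   0.62 -0.03] gap 0.0092 ff 20.0 q [-0.37  0.06  1.56 -0.    1.52  0.04]
theta 59.87408959117102
disk top edge unchanged: [(6, 3), (1, 3)]
```

```bash
python3 -c "
from plant import ctrl
print(ctrl.job_done())"
```

```text
the job is handed in; nothing more can be done
None
```

The disk is seated on the dock's slot floor, and the gripper is holding the cover open at about 60° (59.9° from the arm's position; an earlier, rougher side-camera reading, before a last +0.5° nudge, gave about 58°); I handed the job in at about 15.4 s and got no verdict back.

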